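# Clamp a cemented heel in the hinged jig

### The job

A heel with its freshly cemented blue top piece lies in the green jig: slide the yellow-gripped gate plate edgewise down into the jig's grooves to close the nest, then fold the hinged leaf down onto the heel and push the red-knobbed pin all the way down through the leaf and the base. The rubber bed under the heel pushes the leaf up again, so press the pin's knob down until the leaf is fully shut, and finish while still holding it pressed, hand on the knob. Leave everything else on the bench where it is.

Things in the scene. Friction and masses are not known exactly. Their poses are not given: they have to be found in the camera images.
- jig: Heel jig, bolted down: green base 130 (x) by 165 (y) by 15 mm, origin at bench height under the middle of the heel, z up. Hinge axis along jig x at y = +58, z = 60 mm. The nest is open on the -x side, where the gate plate goes. Pin pedestal 34 mm square, top at z = 55, at x = 0, y = -60. The heel lies on a sprung rubber bed, its top at z = 51.
- leaf (a joint): Leaf angle in rad: 0 fully shut (level, upper face at jig z = 65 mm), 1.57 upright, more leans to jig +y. Aluminium plate, jig x -27 to +27 mm, 10 mm thick, 136 mm from hinge axis (at mid thickness) to free edge, 0.3 kg. A stiff hinge (0.28 N m) keeps it where left. It meets the heel at about 0.06 rad and, let go, rests at 0.03 to 0.06. Pressing it to 0 takes about 8 N down at the pin.
- leaf_edge (a point): Middle of the leaf's free edge, at its upper (outer) face, 136 mm from the hinge axis.
- leaf_hole (a point): Centre of the upper mouth of the leaf's pin hole (15 mm wide, through the 10 mm leaf), 118 mm from the hinge axis. With the leaf shut it lies 10 mm right above base_hole.
- base_hole (a point): Centre of the upper mouth of the pedestal's pin hole, 55 mm above the bench; the hole is 14 mm wide, vertical, 40 mm deep.
- gate_seat (a point): Floor of the gate grooves, midway between them: 15 mm above the bench, at jig x = -42 mm. The two upright grooves lie at jig y = +-31 to +-45 mm and are 6 mm wide in jig x, from z = 15 to 48 mm, flared to 14 mm at their mouths, z = 55. A seated gate plate has its origin here.
- gate_yellow: Aluminium gate plate with a yellow grip, standing in a rack slot. Blade 84 (y) by 4 (x) mm, from z = 0 to 54 mm, its lowest 6 mm tapered; grip on top 50 (y) by 14 (x) by 26 mm high, z = 54 to 80. Origin: middle of the lower edge, z up; either way round fits. 0.08 kg.
- gate_black: Bystander: the same plate with a black grip, in the rack's other slot, 70 mm away.
- rack: Wooden gate rack 110 (x) by 100 (y) by 40 mm high, fixed, origin on the bench at its centre; slots along its y at x = -35 and +35 mm, 5 mm wide, 30 mm deep.
- pin: Steel pin with a red knob, standing in its block. Origin at the tip, z up along the pin: shank 12 mm thick, its first 7 mm tapered, up to z = 46; flange 27 mm wide, z = 46 to 51; red knob 24 mm wide, z = 51 to 79. 0.09 kg. Fully in, the flange lies on the leaf and the tip is 19 mm above the bench.
- pin_shoulder (a point): On the pin's axis at the underside of the flange, 46 mm above the tip.
- pin_block: Wooden block 70 by 70 by 50 mm high with an upright 16 mm through hole in the middle in which the pin stands; fixed, origin on the bench at its centre.
- heel: Block heel lying upside down in the nest: 66 (x) by 58 (y) by 30 mm high, brown with a blue top piece; straight face to -x. Origin: underside, 37 mm behind the straight face.
- spare_heel: Bystander: a second heel of the same size on the bench.
- hammer: Bystander: hammer.
- shoe: Bystander: finished cream shoe, 290 mm long, 110 mm high.
- dye_bowl: Bystander: bowl of dark dye, 140 mm across, 75 mm high.
- cup: Bystander: white cup, 72 mm across, with a red brush; 150 mm high.
- cement_tin: Bystander: tin, 90 mm across, 110 mm high.
Things that resemble listed ones, but are neither listed nor needed, are in the scene too. There is more than one size of the pin; the job needs the smaller.

How it is judged:
By the outcome, as a careful person would: the job done as asked, in the order asked, and still so for the second after the job is handed in, while the arm keeps its last pose, push and grip.
It also fails if it takes over 66 s, if anything falls off the work surface, if the arm or the gripper's body presses on something with over 40 N, if the wrist force passes 120 N, or if a joint passes its speed limit or range.

### The arm

A 7-joint arm with a two-finger parallel gripper is mounted at the origin on the work surface. World frame = base frame: x ahead of the robot, y to its left, z up, the work surface at z = 0. Lengths are in m, angles in rad, forces in N, time in s.
With the tool pointing down it reaches from about 0.4 to 0.85 m from the base axis. Payload 4.5 kg.
Tool frame: the origin (TCP) lies on the centre line of the jaws, within the pads' length; the fingertips stand 8 mm ahead of it and the grasp point (between the pads) lies 11 mm behind it; z points along the fingers, x is the direction in which the jaws open and shut, and the axes are right-handed (so a half turn about z gives the same grasp; the last joint's range is limited). The gripper opens to 88 mm and grips with 3 to 60 N. Pads are 18 mm wide; open, the fingers measure 123 mm over their backs; the gripper's body (75 mm by 187 mm) begins 45 mm behind the grasp point.
Start: joints at [1.285, 0.689, -0.195, 1.565, 0.157, 0.902, -0.215], TCP at [0.197, -0.593, 0.247] pointing down, gripper open.
Joint ranges: [-3.01, 3.01], [-0.46, 2.08], [-1.47, 1.51], [0.13, 2.56], [-1, 4.14], [0.04, 2.09], [-2.66, 2.66]. Speed limits (rad/s): [2.57, 2.57, 3.14, 3.14, 3.14, 3.14, 3.14].

### API

Orientations are given as a unit quaternion [x, y, z, w].
In Python, from plant import r gives the robot as it stands.
- The arm moves only by the shell command python3 -m pendant 'ROWS' [FORCE]. ROWS is JSON, a list of rows, each a list of 3 entries, a list of its own where there are three numbers: the turn, a rotation vector about the tool's x, y, z in rad, then the shift along the tool's x, y, z in m, then the opening, from 0 (shut) to 1 (fully open). In form: [[[wx, wy, wz], [tx, ty, tz], claw], ...]. A call has 1 to 10 rows; each row is the pose to reach, as a shift and turn from the pose commanded when the call began, along the tool's axes at that moment; what a row does not reach only later rows make up. A row lasts 1/10 s, in which the tool goes at most 50 mm and 8.59 degrees, less where a joint would pass 70% of its speed; a pose out of reach is approached as far as the arm can. A call with a gripper value outside its range is refused whole. The fingers move at their own pace and stop on an object; FORCE is the grip in N (left out, the last holds). Time passes only in rows, so rows that repeat a pose let the fingers close. It gives the time, the measured TCP pose, the force and the opening at its end, in the units of the state.
- r.get_state(): the state, without advancing time (a new reading comes with each control period).
- r.snapshot(name): name is "scene" or "top"; returns a dict with "image" (480x640x3 uint8, red, green, blue), "mtx" (3x3 intrinsics, pixels), "dist" ([k1, k2, p1, p2, k3] as OpenCV has them; the pictures are not rectified), "R" (3x3) and "t" (3): a world point X has camera coordinates R X + t. Camera axes: x right, y down, z forward; pixel columns grow to the right and rows downward; lengths in m; the calibration is good to about 2 mm. A picture is of the moment at which its call begins. There is no depth.
- r.finish_job(): hands the job in, once; it reports no verdict.
The state is a dict: "clock": time; "q": joint angles; "qd": joint speeds; "joint_torque": joint torques, N m; "tool_pos": TCP position; "eef_rot": TCP orientation; "contact_force": force on the tool from outside, world axes, zero at the start; "moment": the same for the moment, N m; "opening": opening from 0.0 (shut) to 1.0 (fully open).
Only numpy, scipy, OpenCV 4.12 (cv2) and the standard library are available. Lean on these libraries where they do the work, as an engineer would, in place of code of your own. Each camera call takes 0.05 s, during which the arm holds its last target. There are 200 camera calls.

## Working session

There is one attempt and no reset: what is moved stays moved. The work goes in short steps, Python scripts to look and compute and a shell command to move; the robot and the scene stay as the last step left them, time stands still between calls to the robot, and variables do not carry over. Pictures are saved under pics/ and viewed, about 8 in all and at most 12, crops included, and the job is handed in when it is done.

```bash
mkdir -p pics; ls
cat > h.py <<'E'
import numpy as np, cv2, json
from plant import r
from scipy.spatial.transform import Rotation as Rn
def snap(n,f=None):
    s=r.snapshot(n)
    if f: cv2.imwrite('pics/'+f,s['image'][:,:,::-1])
    return s
def load(n): 
    import pickle; return pickle.load(open(n,'rb'))
def ray(s,uv):
    p=cv2.undistortPoints(np.array([[uv]],float),np.array(s['mtx']),np.array(s['dist']))[0,0]
    R=np.array(s['R']);t=np.array(s['t']); d=R.T@np.array([p[0],p[1],1]); return -R.T@t,d/np.linalg.norm(d)
def onz(s,uv,z):
    c,d=ray(s,uv); return c+d*(z-c[2])/d[2]
def tri(s1,u1,s2,u2):
    c,d=ray(s1,u1);e,f=ray(s2,u2);k=np.linalg.lstsq(np.c_[d,-f],e-c,rcond=None)[0]
    a=c+d*k[0];b=e+f*k[1]; return (a+b)/2,np.linalg.norm(a-b)
def proj(s,X):
    return cv2.projectPoints(np.array([X],float),cv2.Rodrigues(np.array(s['R']))[0],np.array(s['t'],float),np.array(s['mtx']),np.array(s['dist']))[0].reshape(-1,2)[0]
def tool(X):
    """shift from measured TCP to world X in tool axes"""
    st=r.get_state(); return Rn.from_quat(st['eef_rot']).inv().apply(np.array(X)-st['tool_pos'])
E
python3 - <<'E'
from h import *; import pickle
for n in('scene','top'):
    s=snap(n,n+'0.png'); pickle.dump(s,open(n+'0.pkl','wb')); print(n,-np.array(s['R']).T@s['t'],np.array(s['R'])[2])
st=r.get_state(); print(st)
E
```

```text
pics
scene [0.99870436 0.34824482 0.8848413 ] [-0.39711295 -0.41000513 -0.82109506]
top [ 0.3569426  -0.02584641  1.22127945] [ 1.93248026e-01  9.65202393e-04 -9.81149463e-01]
{'clock': 0.1, 'q': array([ 1.28478504,  0.689874  , -0.19450778,  1.5662211 ,  0.15730348,
        0.90250269, -0.21510832]), 'qd': array([ 0.00054557, -0.0011274 , -0.00012135, -0.0033791 , -0.00099252,
        0.0011917 ,  0.00037005]), 'joint_torque': array([-3.18244602e-03, -5.28495884e+01, -1.27157684e+00, -1.53836882e+01,
       -5.26020862e-02,  2.02232230e-03,  4.48090145e-05]), 'tool_pos': array([ 0.19627328, -0.59280813,  0.24601125]), 'eef_rot': array([ 8.10691661e-01, -5.85472782e-01, -6.90825606e-04, -4.18213283e-04]), 'contact_force': array([-0.58414079,  0.63208705,  0.15920691]), 'moment': array([ 0.00940844,  0.01604682, -0.00786813]), 'opening': 0.996502618039952}
```

View pics/scene0.png

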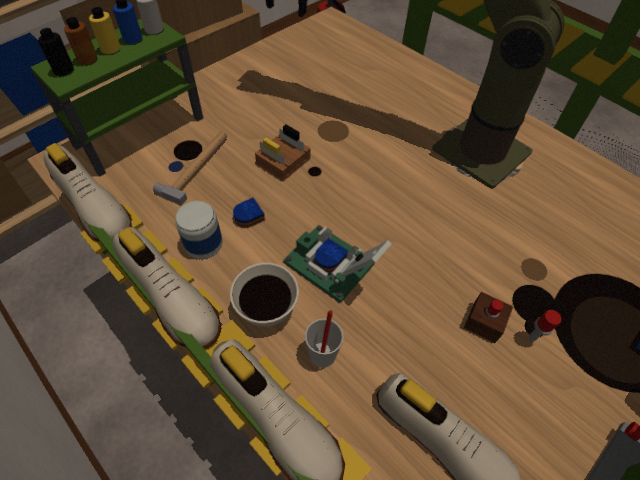

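View pics/top0.png

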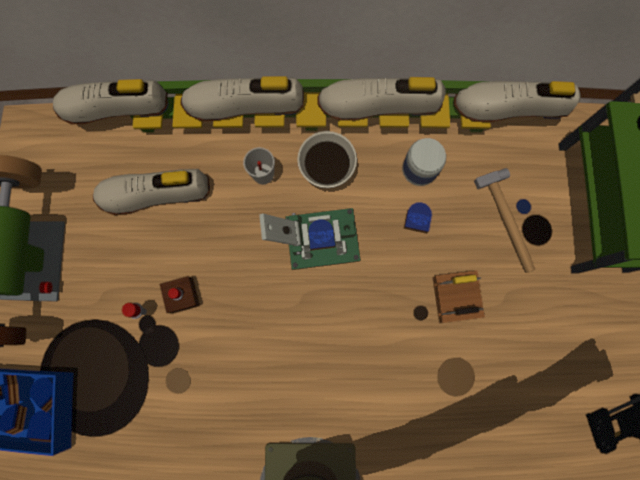

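The scene view shows the jig at (335,260), the rack at (283,152) and a red-knobbed pin in its block at (494,308). In the top view the jig is at (322,240), the rack at (459,296) and the block at (178,294).

Things that could be mistaken for the ones I want:
- **Red knobs:** top (175,293) in the block; top (131,310) = scene (549,320); top (45,287) = scene (632,432).
- **Yellow grips:** top (465,279) in the rack, against the black grip at (467,311). The shoe insoles are yellow too.

I'll check these in one close composite.

Run:
```python
from h import *
a=load('scene0.pkl')['image'];b=load('top0.pkl')['image']
def c(i,x,y,w,h): return cv2.resize(i[y:y+h,x:x+w],(400,300),interpolation=cv2.INTER_CUBIC)
o=np.vstack([np.hstack([c(a,450,260,120,90),c(b,110,250,120,90)]),np.hstack([c(a,270,210,128,96),c(b,250,190,128,96)])])
o=np.clip(o.astype(float)*1.5,0,255).astype('uint8')
cv2.imwrite('pics/crop1.png',o[:,:,::-1])
hs=lambda i:cv2.cvtColor(i,cv2.COLOR_RGB2HSV)
for n,i in(('s',a),('t',b)):
    H=hs(i)
    for nm,m in(('red',((H[...,0]<8)|(H[...,0]>172))&(H[...,1]>170)&(H[...,2]>70)),('yel',(H[...,0]>20)&(H[...,0]<32)&(H[...,1]>150)&(H[...,2]>90)),('green',(H[...,0]>50)&(H[...,0]<85)&(H[...,1]>100))):
        k,l,st,ce=cv2.connectedComponentsWithStats(m.astype('uint8'))
        print(n,nm,[(st[j].tolist(),ce[j].round(1).tolist()) for j in range(1,k) if st[j,4]>25])
```

```text
s red [([318, 1, 10, 10, 66], [322.5, 5.3]), ([492, 299, 12, 11, 102], [497.2, 304.3]), ([323, 311, 9, 42, 77], [327.1, 329.5]), ([545, 310, 16, 15, 188], [552.7, 316.8]), ([629, 423, 10, 11, 49], [633.7, 428.1])]
s yel [([89, 12, 21, 10, 101], [99.5, 17.5]), ([263, 138, 17, 11, 73], [271.1, 142.8]), ([46, 143, 21, 18, 214], [55.9, 151.9]), ([124, 205, 18, 23, 131], [133.1, 217.2]), ([118, 228, 26, 24, 352], [130.6, 239.6]), ([81, 231, 20, 22, 143], [90.9, 241.8]), ([143, 230, 23, 23, 184], [154.4, 241.1]), ([102, 257, 22, 24, 200], [112.5, 268.5]), ([168, 258, 25, 24, 210], [180.1, 269.3]), ([126, 286, 24, 27, 239], [137.4, 299.4]), ([198, 288, 24, 24, 132], [209.6, 299.0]), ([152, 319, 25, 30, 206], [163.5, 333.3]), ([206, 320, 48, 37, 573], [231.6, 336.7]), ([221, 345, 33, 34, 575], [237.5, 361.9]), ([181, 355, 29, 32, 315], [195.1, 370.4]), ([259, 356, 31, 33, 341], [274.2, 372.3]), ([402, 379, 34, 32, 513], [418.6, 394.5]), ([214, 394, 31, 35, 373], [228.8, 411.1]), ([296, 395, 33, 32, 259], [311.0, 409.7]), ([249, 437, 32, 39, 386], [264.7, 454.8]), ([338, 438, 33, 42, 715], [3
[... 190 characters left out ...]
92.8]), ([122, 303, 14, 14, 156], [128.5, 309.4])]
t yel [([261, 76, 27, 12, 291], [273.8, 81.9]), ([409, 77, 27, 12, 300], [421.6, 82.6]), ([117, 79, 26, 12, 274], [129.2, 84.8]), ([550, 81, 25, 12, 259], [562.3, 86.8]), ([172, 95, 30, 33, 487], [182.5, 115.9]), ([296, 94, 30, 33, 646], [310.9, 113.1]), ([421, 95, 29, 33, 502], [438.0, 116.3]), ([254, 115, 31, 12, 327], [269.0, 120.0]), ([379, 115, 30, 12, 338], [393.9, 120.3]), ([132, 116, 30, 13, 327], [146.9, 121.8]), ([213, 116, 30, 11, 234], [229.2, 122.3]), ([461, 116, 30, 12, 190], [473.3, 123.2]), ([338, 118, 30, 8, 180], [353.4, 122.4]), ([161, 171, 26, 13, 282], [173.8, 176.9]), ([454, 275, 23, 9, 151], [464.9, 278.7])]
t green []
```

View pics/crop1.png

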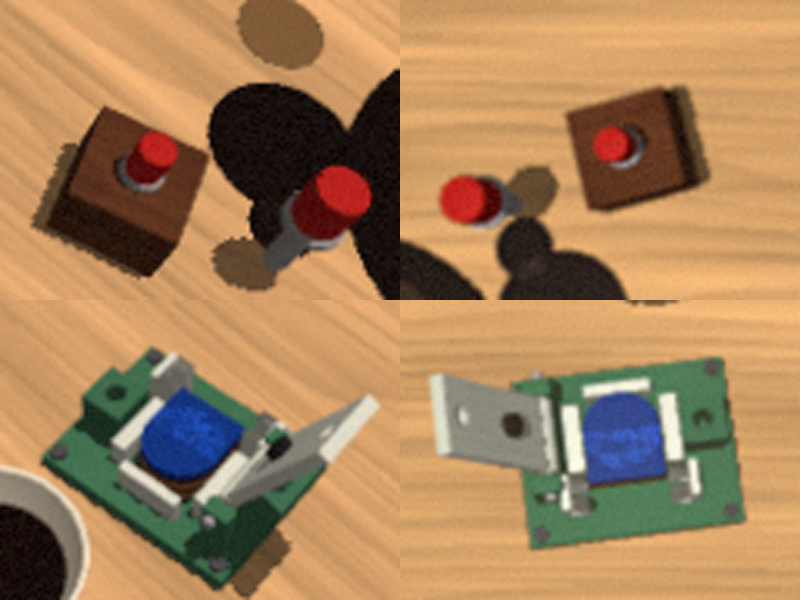

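Crop: the pin in the block (scene (497,304), top (173,293)) has a smaller knob and shank than the loose one beside it at (549,320), so it is the one I want. The leaf leans past upright towards jig +y, at left in the top view. The pedestal hole is at about top (347,228), scene (307,240). The gate slot faces down in the top view. Next I'll measure.

Run:
```python
from h import *
S=load('scene0.pkl');T=load('top0.pkl')
a,b=S['image'],T['image']
def c(i,x,y,w,h,k): return np.clip(cv2.resize(i[y:y+h,x:x+w],None,fx=k,fy=k,interpolation=cv2.INTER_CUBIC)*1.7,0,255).astype('uint8')
cv2.imwrite('pics/crop2.png',np.hstack([c(b,255,200,112,75,3.5),c(a,278,220,114,75,3.5)])[:,:,::-1]) if 0 else None
cv2.imwrite('pics/jt.png',c(b,255,200,114,80,7)[:,:,::-1]); cv2.imwrite('pics/js.png',c(a,280,220,114,84,7)[:,:,::-1])
p,e=tri(S,(497.2,304.3),T,(172.5,292.8));print('knob',p,e, onz(T,(172.5,292.8),.082))
p,e=tri(S,(552.7,316.8),T,(128.5,309.4));print('other knob',p,e)
p,e=tri(S,(307.4,239.8),T,(347,227.8));print('basehole',p,e)
H=cv2.cvtColor(b,cv2.COLOR_RGB2HSV)
print(H[262,[310,330,345]],H[220,345])
# yellow grip
for s in(S,T):
    H=cv2.cvtColor(s['image'],cv2.COLOR_RGB2HSV);m=((H[...,0]>20)&(H[...,0]<32)&(H[...,1]>150)&(H[...,2]>90)).astype('uint8')
    x0,y0=(255,130) if s is S else (445,268)
    ys,xs=np.nonzero(m[y0:y0+25,x0:x0+45]); r_=cv2.minAreaRect(np.c_[xs+x0,ys+y0].astype('f')); print(r_)
    bx=cv2.boxPoints(r_); print([onz(s,u,.09)[:2].round(4).tolist() for u in bx],onz(s,r_[0],.09))
```

```text
knob [0.43930729 0.30649781 0.08009524] 0.00015554974474737553 [0.43919936 0.30586891 0.082     ]
other knob [0.39962539 0.39819995 0.10351628] 0.0013075852992449092
basehole [ 0.59337342 -0.08473165  0.04844969] 0.0032254388824894736
[[63 87 82]
 [64 86 86]
 [45 81 69]] [61 88 81]
((271.0224609375, 142.76405334472656), (16.9599666595459, 4.239991664886475), 32.00538635253906)
[[0.4841, -0.3643], [0.4713, -0.3707], [0.4663, -0.3208], [0.4788, -0.3149]] [ 0.47513792 -0.34243583  0.09      ]
((464.95635986328125, 278.6725158691406), (6.740348815917969, 22.335664749145508), 82.40535736083984)
[[0.475, -0.3201], [0.4813, -0.3709], [0.4663, -0.3722], [0.4601, -0.3215]] [ 0.47068854 -0.34609041  0.09      ]
```

View pics/jt.png

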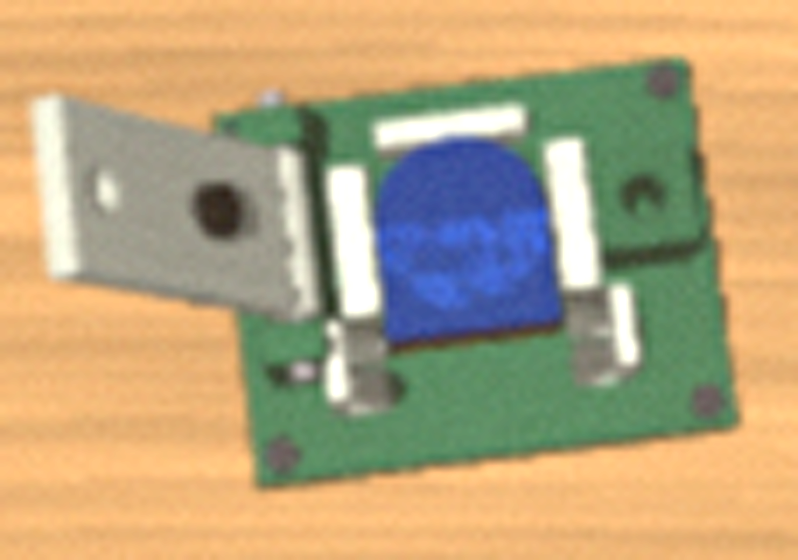

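View pics/js.png

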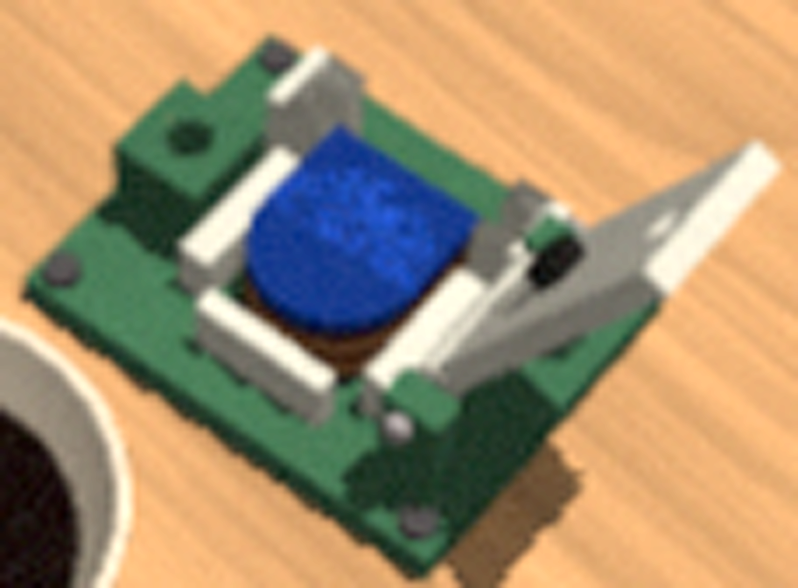

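```bash
cat > jig.py <<'E'
from h import *
S=load('scene0.pkl');T=load('top0.pkl')
def t(u): return ((u[0]+.5)/7-.5+255,(u[1]+.5)/7-.5+200)
def s(u): return ((u[0]+.5)/7-.5+280,(u[1]+.5)/7-.5+220)
E
python3 - <<'E'
from jig import *
P={'-y+x':((688,60),(28,285)),'-y-x':((738,427),(270,38)),'hole':((642,195),(190,137)),'in+x':((68,97),(645,275)),'in-x':((80,275),(755,142)),'out+x':((33,98),(668,297)),'out-x':((55,278),(778,165)),'leafhole':((106,189),(660,227)),'hingepin+x':((270,97),(398,427))}
for k,(u,v) in P.items():
    p,e=tri(T,t(u),S,s(v)); print(k,p.round(4),round(e,4))
c=[onz(T,t(u),.015)[:2] for u in((688,60),(738,427),(258,487))]+[onz(S,s(u),.015)[:2] for u in((28,285),(270,38),(420,575))]
print(np.round(c,4)); 
q=[onz(T,t((642,195)),.055),onz(S,s((190,137)),.055)];print(q)
E
```

```text
-y+x [ 0.6512 -0.1021  0.005 ] 0.0023
-y-x [ 0.5234 -0.1187  0.0068] 0.0006
hole [ 0.5943 -0.084   0.052 ] 0.0005
in+x [0.5981 0.0941 0.1762] 0.0034
in-x [0.5446 0.0877 0.1783] 0.0002
out+x [0.5982 0.1037 0.1762] 0.0014
out-x [0.5441 0.0957 0.1754] 0.0008
leafhole [0.574  0.0823 0.161 ] 0.0001
hingepin+x [0.6255 0.0394 0.0598] 0.0013
[[ 0.6494 -0.1024]
 [ 0.5221 -0.1178]
 [ 0.5016  0.0439]
 [ 0.6546 -0.0959]
 [ 0.528  -0.1146]
 [ 0.637   0.0646]]
[array([ 0.59386418, -0.08408458,  0.055     ]), array([ 0.59567127, -0.08225696,  0.055     ])]
```

Measured, with z checks:
- **Pedestal hole:** (0.5945,-0.0835), z 0.052 against 0.055.
- **Hinge pin:** z 0.060, 118.7 mm from the hole (118 expected), so the scale is good.
- **Jig:** origin about (0.587,-0.024), yaw 0.124. The base is evidently off-centre by about 11 mm in x.
- **Leaf:** angle about 2.06 rad.
- **Gate:** about (0.472,-0.345), yaw about 0.12.

Moving above the gate.

```bash
python3 -m pendant '[[[0,0,-1.37],[-0.149,-0.34,0],0.45],[[0,0,-1.37],[-0.149,-0.34,0],0.45],[[0,0,-1.37],[-0.149,-0.34,0],0.45],[[0,0,-1.37],[-0.149,-0.34,0],0.45],[[0,0,-1.37],[-0.149,-0.34,0],0.45],[[0,0,-1.37],[-0.149,-0.34,0],0.45],[[0,0,-1.37],[-0.149,-0.34,0],0.45],[[0,0,-1.37],[-0.149,-0.34,0],0.45],[[0,0,-1.37],[-0.149,-0.34,0],0.45],[[0,0,-1.37],[-0.149,-0.34,0],0.45]]' 20
python3 -m pendant '[[[0,0,0],[0,0,0.06],0.45],[[0,0,0],[0,0,0.1],0.45],[[0,0,0],[0,0,0.1],0.45]]'
python3 - <<'E'
from h import *; import pickle
for n in('scene','top'):
    s=snap(n,n+'1.png'); pickle.dump(s,open(n+'1.pkl','wb'))
st=r.get_state();q=Rn.from_quat(st['eef_rot']).as_matrix();print(st['clock'],st['tool_pos'],q.round(3),st['q'].round(2))
S,T=load('scene1.pkl'),load('top1.pkl')
c=lambda i,u:cv2.resize(i[int(u[1])-37:int(u[1])+38,int(u[0])-50:int(u[0])+50],None,fx=4,fy=4,interpolation=cv2.INTER_CUBIC)
o=np.hstack([c(S['image'],(275,150)),c(T['image'],(465,285))]);cv2.imwrite('pics/g1.png',np.clip(o*1.6,0,255).astype('uint8')[:,:,::-1])
E
```

```text
clock: 1.1
tool_pos: [0.4727, -0.3442, 0.2462]
eef_rot: [0.998, 0.061, -0.0, -0.001]
contact_force: [-0.6, -0.1, -0.3]
opening: 0.45
clock: 1.4
tool_pos: [0.4671, -0.3441, 0.141]
eef_rot: [0.998, 0.058, -0.006, -0.003]
contact_force: [-1.0, 0.9, -0.3]
opening: 0.448
1.5 [ 0.47183684 -0.34539337  0.14688238] [[ 0.993  0.116 -0.001]
 [ 0.116 -0.993  0.   ]
 [-0.001 -0.001 -1.   ]] [ 0.82  0.8  -0.47  1.77  0.54  0.7   0.17]
```

View pics/g1.png

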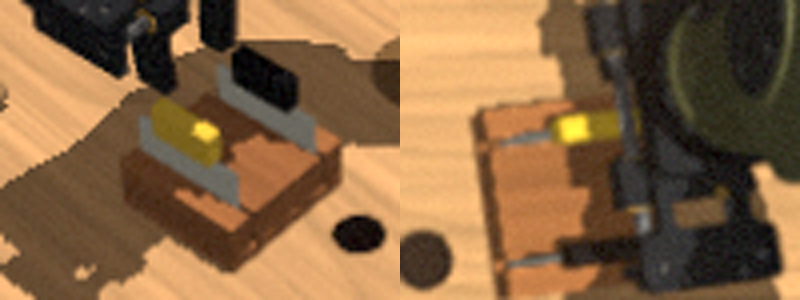

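The scene crop shows the open fingers straddling above the yellow grip at crop (187,130), with the black one clear. Descend and close gently.

```bash
python3 -m pendant '[[[0,0,0],[0,0,0.03],0.45],[[0,0,0],[0,0,0.06],0.45],[[0,0,0],[0,0,0.077],0.45],[[0,0,0],[0,0,0.077],0.45],[[0,0,0],[0,0,0.077],0.1],[[0,0,0],[0,0,0.077],0.0],[[0,0,0],[0,0,0.077],0],[[0,0,0],[0,0,0.077],0],[[0,0,0],[0,0,0.077],0],[[0,0,0],[0,0,0.077],0]]' 8
python3 - <<'E'
from h import *
st=r.get_state();print(st)
E
```

```text
clock: 2.5
tool_pos: [0.4728, -0.3456, 0.0712]
eef_rot: [0.998, 0.059, 0.0, 0.001]
contact_force: [-0.2, -0.1, 6.6]
opening: 0.163
{'clock': 2.5, 'q': array([ 0.77567968,  0.9130992 , -0.39252824,  1.8035582 ,  0.62081711,
        0.54899054,  0.09907767]), 'qd': array([-0.0016262 , -0.00051881,  0.00038198,  0.00101868,  0.00047775,
       -0.00055884,  0.00147616]), 'joint_torque': array([-4.57724975e-01, -5.04640353e+01, -4.41149756e+00, -8.08432907e+00,
       -1.94060669e-02, -4.88833655e-01,  2.21665192e-02]), 'tool_pos': array([ 0.47282443, -0.34562931,  0.07116149]), 'eef_rot': array([9.98244825e-01, 5.92141265e-02, 4.95415099e-04, 8.43409190e-04]), 'contact_force': array([-0.22678504, -0.1016761 ,  6.58024143]), 'moment': array([-0.06530244,  0.26124594, -0.01597566]), 'opening': 0.1631424839541942}
```

```bash
python3 -m pendant '[[[0,0,0],[0,0,0],0],[[0,0,0],[0,0,0],0],[[0,0,0],[0,0,-0.02],0],[[0,0,0],[0,0,-0.05],0],[[0,0,0],[0,0,-0.1],0],[[0,0,0],[0,0,-0.12],0],[[0,0,0],[0,0,-0.12],0]]' 40
python3 - <<'E'
from h import *
st=r.get_state();print(st['tool_pos'],st['contact_force'],st['opening'], Rn.from_quat(st['eef_rot']).as_matrix().round(3))
print(tool([.5454,-.0292,.20]))
E
```

```text
clock: 3.2
tool_pos: [0.4744, -0.3458, 0.1932]
eef_rot: [0.998, 0.059, 0.003, 0.002]
contact_force: [1.2, -0.2, -1.2]
opening: 0.157
[ 0.47441712 -0.34582594  0.19324517] [ 1.22353725 -0.17433838 -1.23584023] 0.1569420030239484 [[ 0.993  0.118  0.006]
 [ 0.118 -0.993 -0.003]
 [ 0.006  0.004 -1.   ]]
[ 0.10796636 -0.30598128 -0.00740945]
```

```bash
python3 -m pendant '[[[0,0,0],[0.11,-0.305,0],0],[[0,0,0],[0.11,-0.305,0],0],[[0,0,0],[0.11,-0.305,0],0],[[0,0,0],[0.11,-0.305,0],0],[[0,0,0],[0.11,-0.305,0],0],[[0,0,0],[0.11,-0.305,0],0],[[0,0,0],[0.11,-0.305,0],0],[[0,0,0],[0.11,-0.305,0],0],[[0,0,0],[0.11,-0.305,0.03],0],[[0,0,0],[0.11,-0.305,0.05],0]]'
python3 - <<'E'
from h import *; import pickle
r.snapshot('top')
for n in('scene','top'):
    s=snap(n,n+'2.png'); pickle.dump(s,open(n+'2.pkl','wb'))
st=r.get_state();print(st['clock'],st['tool_pos'],Rn.from_quat(st['eef_rot']).as_matrix().round(3))
S,T=load('scene2.pkl'),load('top2.pkl')
c=lambda i,u:cv2.resize(i[int(u[1])-50:int(u[1])+50,int(u[0])-50:int(u[0])+50],None,fx=4,fy=4,interpolation=cv2.INTER_CUBIC)
o=np.hstack([c(S['image'],(330,240)),c(T['image'],(322,245))]);cv2.imwrite('pics/g2.png',np.clip(o*1.7,0,255).astype('uint8')[:,:,::-1])
E
```

```text
clock: 4.2
tool_pos: [0.5441, -0.0307, 0.1376]
eef_rot: [0.998, 0.059, -0.001, 0.001]
contact_force: [-0.1, -0.0, -1.0]
opening: 0.156
4.35 [ 0.54366417 -0.03058376  0.1380178 ] [[ 0.993  0.118 -0.005]
 [ 0.118 -0.993 -0.001]
 [-0.005  0.001 -1.   ]]
```

View pics/g2.png

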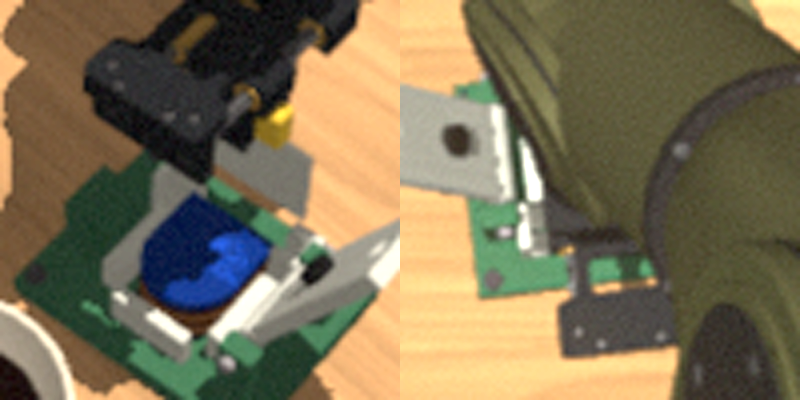

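Run:
```python
from h import *
S,T=load('scene2.pkl'),load('top2.pkl')
ex=np.array([.993,.118,0]);ey=np.array([-.118,.993,0])
for nm,y,z in(('bot+y',.042,.079),('top+y',.042,.079+.054),('grip+y top',.025,.079+.08)):
    X=np.array([.5437,-.0306,0])+ey*y+[0,0,z]; u=proj(S,X); print(nm,u,((u-[280,190])+.5)*4-.5, 'dpx per mm y',(proj(S,X+ey*.001)-u)*4)
X=np.array([.5437,-.0306,.079])+ey*.042
# predicted seat features in scene0 crop
o=np.array([.5871,-.024,0]);EX=np.array([.9923,.1237,0]);EY=np.array([-.1237,.9923,0])
def cr(u,a): return ((u-a)+.5)*7-.5
for nm,x,y,z in(('groove+out',-.042,.045,.055),('groove+in',-.042,.031,.055),('groove-in',-.042,-.031,.055),('groove-out',-.042,-.045,.055)):
    X=o+EX*x+EY*y+[0,0,z]
    print(nm,cr(proj(load('scene0.pkl'),X),[280,220]).round(),cr(proj(load('top0.pkl'),X),[255,200]).round(), (((proj(S,X)-[280,190])+.5)*4).round())
```

```text
bot+y [355.66478865 243.78387271] [304.15915462 216.63549084] dpx per mm y [1.49136228 0.98363649]
top+y [357.9762969  228.78632676] [313.40518758 156.64530703] dpx per mm y [1.56544673 1.00750148]
grip+y top [352.39624243 216.7509413 ] [291.08496971 108.50376521] dpx per mm y [1.5833061  1.00541507]
groove+out [534. 224.] [339. 356.] [305. 248.]
groove+in [498. 200.] [382. 351.] [285. 235.]
groove-in [343.  98.] [570. 328.] [196. 176.]
groove-out [309.  75.] [612. 323.] [177. 163.]
```

Run:
```python
from jig import *
o=np.array([.5871,-.024,0]);EX=np.array([.9923,.1237,0]);EY=np.array([-.1237,.9923,0])
a=T['image'][235:262,298:350].astype(int).sum(2)//3
print('cols 300..'); 
for i in (240,244,247,250,253,256,259): print(i,T['image'][i,300:348].sum(1)//3)
for k in((612,287),(612,367),(637,287),(637,367),(328,325),(335,405)):
    d=onz(T,t(k),.055)-o;print('T',k,(d@EX).round(4),(d@EY).round(4))
for k in((270,98),(325,52),(545,205),(575,215)):
    d=onz(S,s(k),.055)-o;print('S',k,(d@EX).round(4),(d@EY).round(4))
st=r.get_state();d=st['tool_pos']-o;print(d@EX,d@EY)
```

```text
cols 300..
240 [ 65  33  53 109 150 160 162 158 133  82  58  58  63  65  75  77  77  79
  79  76  70  68  73  76  73  75  73  69  64  59  61  63  58  56  63 112
 142 151 147 136 104  78  92 103  95  72  61  64]
244 [ 69  41  33  73 138 153 150 138 119  81  63  62  61  60  59  59  59  59
  64  64  64  62  61  59  59  60  63  61  63  62  64  61  59  58  57  52
  68  74  72  72  68  74 112 154 155 101  61  63]
247 [ 63  85 133 119  80  65  68  65  62  52  59  59  59  59  60  51  57  53
  48  48  45  44  43  41  41  39  40  41  40  40  41  42  47  44  51  61
  76  79  76  84  98 105 110 152 155 113  61  57]
250 [ 58  63 105 126  96  81  80  79  83  80  57  46  54  57  58  62  64  64
  65  66  64  66  66  67  65  69  67  68  66  67  67  66  66  65  68  68
  68  72  73  73  73  76  86 126 157 150  88  61]
253 [ 60 100 152 153 110  69  65  66  67  61  52  49  59  66  67  65  67  65
  66  66  67  69  65  65  67  64  65  64  64  67  66  66  64  66  65  66
  68  71  72  77  80  93  96  85  75  67  63  62]
256 [ 62  89 141 147 118  83  70  68  68  65  57  45  47  62  68  65  69  64
  64  66  68  68  65  66  65  67  67  66  69  64  67  64  64  65  66  66
  66  64  63  63  68  64  62  67  65  65  65  63]
259 [65 68 67 65 69 79 78 75 72 68 65 64 65 67 66 65 69 68 67 67 66 67 66 67
 67 67 68 66 66 66 65 64 65 64 65 66 66 68 67 70 67 64 65 64 66 68 67 66]
T (612, 287) -0.0301 -0.0466
T (612, 367) -0.0564 -0.0431
T (637, 287) -0.0311 -0.0547
T (637, 367) -0.0574 -0.0512
T (328, 325) -0.0312 0.0475
T (335, 405) -0.0577 0.0483
S (270, 98) -0.027 -0.049
S (325, 52) -0.0528 -0.0469
S (545, 205) -0.05 0.0436
S (575, 215) -0.053 0.0531
-0.04391578519379085 -0.0011600521280019241
```

The held plate's lower corner projects to within about 1 mm of where it appears in the picture (crop (303,215)). The groove posts read jig x of -0.042 (two-view mean). Nudge 1.5 mm and lower in.

```bash
python3 -m pendant '[[[0,0,-0.006],[0.0015,-0.001,0],0],[[0,0,-0.006],[0.0015,-0.001,0.008],0],[[0,0,-0.006],[0.0015,-0.001,0.016],0],[[0,0,-0.006],[0.0015,-0.001,0.022],0],[[0,0,-0.006],[0.0015,-0.001,0.027],0],[[0,0,-0.006],[0.0015,-0.001,0.032],0],[[0,0,-0.006],[0.0015,-0.001,0.036],0],[[0,0,-0.006],[0.0015,-0.001,0.04],0],[[0,0,-0.006],[0.0015,-0.001,0.04],0]]'
```

```text
clock: 5.25
tool_pos: [0.5465, -0.0279, 0.0992]
eef_rot: [0.998, 0.063, -0.0, 0.0]
contact_force: [1.0, -0.3, -0.8]
opening: 0.153
```

```bash
python3 -m pendant '[[[0,0,0],[0,0,0.006],0],[[0,0,0],[0,0,0.012],0],[[0,0,0],[0,0,0.018],0],[[0,0,0],[0,0,0.022],0],[[0,0,0],[0,0,0.026],0],[[0,0,0],[0,0,0.028],0],[[0,0,0],[0,0,0.028],0]]'
```

```text
clock: 5.95
tool_pos: [0.5467, -0.0278, 0.0759]
eef_rot: [0.998, 0.063, 0.001, 0.001]
contact_force: [-10.1, 0.8, 41.5]
opening: 0.161
```

Seated: the grasp offset was 0.0612, so the seat is expected at z 0.076 and reads 0.0759. Release and rise.

```bash
python3 -m pendant '[[[0,0,0],[0,0,-0.004],0.15],[[0,0,0],[0,0,-0.004],0.35],[[0,0,0],[0,0,-0.004],0.35],[[0,0,0],[0,0,-0.004],0.35],[[0,0,0],[0,0,-0.03],0.35],[[0,0,0],[0,0,-0.07],0.35],[[0,0,0],[0,0,-0.12],0.35],[[0,0,0],[0,0,-0.17],0.35],[[0,0,0],[0,0,-0.17],0.35]]' 20
python3 - <<'E'
from h import *; import pickle
for n in('scene','top'):
    s=snap(n,n+'3.png'); pickle.dump(s,open(n+'3.pkl','wb'))
st=r.get_state();print(st['clock'],st['tool_pos'],st['opening'],st['q'])
S,T=load('scene3.pkl'),load('top3.pkl')
c=lambda i,u:cv2.resize(i[int(u[1])-50:int(u[1])+50,int(u[0])-50:int(u[0])+50],None,fx=4,fy=4,interpolation=cv2.INTER_CUBIC)
o=np.hstack([c(S['image'],(330,240)),c(T['image'],(322,245))]);cv2.imwrite('pics/g3.png',np.clip(o*1.7,0,255).astype('uint8')[:,:,::-1])
jo=np.array([.5871,-.024,0]);EX=np.array([.9923,.1237,0]);EY=np.array([-.1237,.9923,0])
for z in(.095,.101):
  print([ (((proj(S,jo-.042*EX+EY*y+[0,0,z])-[280,190])+.5)*4).round() for y in(-.025,.025)])
E
```

```text
clock: 6.85
tool_pos: [0.551, -0.027, 0.2475]
eef_rot: [0.998, 0.062, 0.006, -0.0]
contact_force: [1.4, 0.3, 0.2]
opening: 0.348
6.95 [ 0.54742243 -0.0280897   0.24229966] 0.35182640782567276 [ 0.27760315  0.628597   -0.51441663  1.79660973  0.40711293  0.82104862
 -0.31180605]
[array([208., 139.]), array([282., 186.])]
[array([208., 132.]), array([282., 180.])]
```

View pics/g3.png

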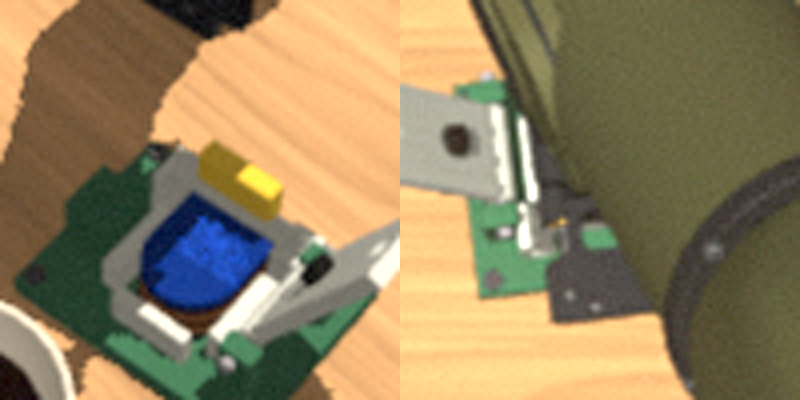

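The gate is seated: its grip projects to (208,139)-(282,186) in the crop, where it appears. Before folding the leaf, check the clearance of the bowl and cup from the hand near the leaf.

Run:
```python
from jig import *
print('brush tip', tri(T,(257,168),S,(331,312)))
print('cup rim lower edge top view',onz(T,(262,183),.09),'left scene', 'bowl',onz(T,(328,187),.075))
o=np.array([.5871,-.024,0]);EX=np.array([.9923,.1237,0]);EY=np.array([-.1237,.9923,0])
st=r.get_state()
for x,y,z in((0,.16,.242),(0,.16,.173)): print(o+EX*x+EY*y+[0,0,z], tool(o+EX*x+EY*y+[0,0,z]))
print(Rn.from_quat(st['eef_rot']).as_matrix().round(3))
```

```text
brush tip (array([0.71258478, 0.11230241, 0.13867806]), np.float64(0.0077488448644714315))
cup rim lower edge top view [0.69031449 0.10937231 0.09      ] left scene bowl [ 0.68502454 -0.04173717  0.075     ]
[0.567308 0.134768 0.242   ] [ 0.03995524 -0.15912773  0.00031866]
[0.567308 0.134768 0.173   ] [ 0.03980327 -0.15915765  0.06931848]
[[ 0.992  0.124  0.002]
 [ 0.124 -0.992 -0.   ]
 [ 0.002  0.    -1.   ]]
```

```bash
python3 -m pendant '[[[0,0,0],[0.01,-0.04,0],0.1],[[0,0,0],[0.02,-0.08,0],0],[[0,0,0],[0.03,-0.12,0],0],[[0,0,0],[0.04,-0.159,0],0],[[0,0,0],[0.04,-0.159,0],0],[[0,0,0],[0.04,-0.159,0.02],0],[[0,0,0],[0.04,-0.159,0.05],0],[[0,0,0],[0.04,-0.159,0.067],0],[[0,0,0],[0.04,-0.159,0.067],0]]'
python3 -m pendant '[[[0,0,0],[0,0.01,0],0],[[0,0,0],[0,0.02,0],0],[[0,0,0],[0,0.03,0],0],[[0,0,0],[0,0.04,0],0],[[0,0,0],[0,0.05,0],0],[[0,0,0],[0,0.06,0],0]]'
python3 - <<'E'
from h import *
o=np.array([.5871,-.024,0]);EX=np.array([.9923,.1237,0]);EY=np.array([-.1237,.9923,0])
st=r.get_state();d=st['tool_pos']-o;print(st['clock'],d@EX,d@EY,d[2],st['contact_force'],st['opening'])
E
```

```text
clock: 7.85
tool_pos: [0.5639, 0.1329, 0.1705]
eef_rot: [0.998, 0.062, -0.004, 0.002]
contact_force: [0.3, 0.3, 1.2]
opening: 0.007
clock: 8.45
tool_pos: [0.575, 0.0751, 0.1758]
eef_rot: [0.998, 0.063, 0.001, -0.001]
contact_force: [-0.8, 2.3, 2.8]
opening: 0.004
8.45 0.00026543560911247406 0.09987623102353449 0.1757502937392267 [-0.77856583  2.32128692  2.83966379] 0.0035565049836231407
```

```bash
python3 -m pendant '[[[0,0,0],[0,0.014,0],0],[[0,0,0],[0,0.028,0],0],[[0,0,0],[0,0.042,0],0],[[0,0,0],[0,0.056,0],0],[[0,0,0],[0,0.069,0.001],0],[[0,0,0],[0,0.081,0.005],0],[[0,0,0],[0,0.092,0.01],0],[[0,0,0],[0,0.101,0.015],0],[[0,0,0],[0,0.109,0.022],0],[[0,0,0],[0,0.109,0.022],0]]'
python3 - <<'E'
from h import *
o=np.array([.5871,-.024,0]);EX=np.array([.9923,.1237,0]);EY=np.array([-.1237,.9923,0])
st=r.get_state();d=st['tool_pos']-o;print(st['clock'],d@EX,d@EY,d[2],st['contact_force'],st['opening'])
E
```

```text
clock: 9.45
tool_pos: [0.5873, -0.0352, 0.1515]
eef_rot: [0.998, 0.061, -0.001, 0.001]
contact_force: [-1.0, -0.2, -0.8]
opening: 0.004
9.45 -0.0012235283025006784 -0.01117777829696203 0.15146979669333818 [-1.01875341 -0.24761175 -0.75455729] 0.003790795338766051
```

```bash
python3 -m pendant '[[[0,0,0],[0,0.007,0.007],0],[[0,0,0],[0,0.014,0.0145],0],[[0,0,0],[0,0.019,0.022],0],[[0,0,0],[0,0.024,0.03],0],[[0,0,0],[0,0.028,0.038],0],[[0,0,0],[0,0.031,0.046],0],[[0,0,0],[0,0.034,0.054],0],[[0,0,0],[0,0.036,0.061],0],[[0,0,0],[0,0.037,0.066],0],[[0,0,0],[0,0.037,0.069],0]]'
python3 - <<'E'
from h import *
o=np.array([.5871,-.024,0]);EX=np.array([.9923,.1237,0]);EY=np.array([-.1237,.9923,0])
st=r.get_state();d=st['tool_pos']-o;print(st['clock'],d@EX,d@EY,d[2],st['contact_force'],st['opening'])
E
```

```text
clock: 10.45
tool_pos: [0.592, -0.0701, 0.0831]
eef_rot: [0.998, 0.062, -0.0, 0.0]
contact_force: [-0.1, -1.5, 0.8]
opening: 0.003
10.45 -0.0007909892448804958 -0.046326621076393334 0.08309904801034036 [-0.07629271 -1.50521781  0.84020673] 0.0027598702874993887
```

```bash
python3 -m pendant '[[[0,0,0],[0,0.001,0.003],0],[[0,0,0],[0,0.001,0.006],0],[[0,0,0],[0,0.001,0.009],0],[[0,0,0],[0,0.001,0.011],0],[[0,0,0],[0,0.001,0.011],0]]'
python3 -m pendant '[[[0,0,0],[0,0,-0.03],0],[[0,0,0],[0,0,-0.08],0],[[0,0,0],[0,0,-0.13],0.2],[[0,0,0],[0,0,-0.15],0.5],[[0,0,0],[0,0,-0.15],0.5]]'
python3 - <<'E'
from h import *
st=r.get_state();print(st['clock'],st['tool_pos'],Rn.from_quat(st['eef_rot']).as_matrix().round(3))
for X in((.4393,.3063,.16),): print(tool(X))
T=load('top0.pkl');S=load('scene0.pkl')
# block corners check: dark block top face in both views at z=.05
for n,s,b in(('S',S,(455,280,520,350)),('T',T,(155,268,210,320))):
    im=s['image'][b[1]:b[3],b[0]:b[2]];H=cv2.cvtColor(im,cv2.COLOR_RGB2HSV)
    m=((H[...,2]>40)&(H[...,2]<95)&(H[...,1]>100)&((H[...,0]<14)|(H[...,0]>172))).astype('uint8')
    k,l,stt,ce=cv2.connectedComponentsWithStats(m);j=1+stt[1:,4].argmax();ys,xs=np.nonzero(l==j)
    rr=cv2.minAreaRect(np.c_[xs+b[0],ys+b[1]].astype('f'));print(n,rr,[onz(s,u,.05)[:2].round(4).tolist() for u in cv2.boxPoints(rr)],onz(s,rr[0],.05))
E
```

```text
clock: 10.95
tool_pos: [0.5922, -0.0709, 0.0735]
eef_rot: [0.998, 0.062, -0.0, 0.001]
contact_force: [-3.2, -0.4, 7.5]
opening: 0.003
clock: 11.45
tool_pos: [0.5948, -0.0704, 0.2264]
eef_rot: [0.998, 0.062, 0.004, 0.0]
contact_force: [-1.1, 0.4, -0.4]
opening: 0.257
11.45 [ 0.59477839 -0.07041224  0.22637452] [[ 0.992  0.124  0.008]
 [ 0.124 -0.992 -0.   ]
 [ 0.008  0.001 -1.   ]]
[-0.10796103 -0.39319822  0.06504455]
S ((491.2393798828125, 311.94732666015625), (38.565040588378906, 28.762556076049805), 25.463346481323242) [[0.4866, 0.2787], [0.4178, 0.2613], [0.3971, 0.3347], [0.4655, 0.3492]] [0.44232267 0.30634185 0.05      ]
T ((177.44117736816406, 294.7647705078125), (31.772165298461914, 30.074417114257812), 75.96376037597656) [[0.4637, 0.3482], [0.4812, 0.2801], [0.4108, 0.2593], [0.3933, 0.3266]] [0.43713436 0.30337098 0.05      ]
```

The leaf was pressed to tip z 0.0655 at 7.5 N, which is shut, then released. Next the pin: it triangulates to (0.4393,0.3065), and the block centre averages (0.440,0.305), so they agree.

```bash
python3 -m pendant '[[[0,0,0],[-0.107,-0.393,0],0.5],[[0,0,0],[-0.107,-0.393,0],0.5],[[0,0,0],[-0.107,-0.393,0],0.5],[[0,0,0],[-0.107,-0.393,0],0.5],[[0,0,0],[-0.107,-0.393,0],0.5],[[0,0,0],[-0.107,-0.393,0],0.5],[[0,0,0],[-0.107,-0.393,0],0.5],[[0,0,0],[-0.107,-0.393,0],0.5],[[0,0,0],[-0.107,-0.393,0.04],0.5],[[0,0,0],[-0.107,-0.393,0.07],0.5]]'
python3 -m pendant '[[[0,0,0],[0,0,0.02],0.5],[[0,0,0],[0,0,0.02],0.5]]'
python3 - <<'E'
from h import *; import pickle
for n in('scene','top'):
    s=snap(n,n+'4.png'); pickle.dump(s,open(n+'4.pkl','wb'))
st=r.get_state();print(st['clock'],st['tool_pos'],Rn.from_quat(st['eef_rot']).as_matrix().round(3),st['q'])
S,T=load('scene4.pkl'),load('top4.pkl')
c=lambda i,u,k=4,w=50:cv2.resize(i[int(u[1])-w:int(u[1])+w,int(u[0])-w:int(u[0])+w],(400,400),interpolation=cv2.INTER_CUBIC)
o=np.hstack([c(S['image'],(497,295)),c(S['image'],(330,250))]);cv2.imwrite('pics/g4.png',np.clip(o*1.7,0,255).astype('uint8')[:,:,::-1])
tp=st['tool_pos'];u=proj(S,tp+[0,0,-.008]);print('tip proj crop',(u-[447,245]+.5)*4, 'at z.075',(proj(S,[tp[0],tp[1],.083])-[447,245]+.5)*4)
E
```

```text
clock: 12.45
tool_pos: [0.4352, 0.3086, 0.1507]
eef_rot: [0.998, 0.065, -0.001, -0.001]
contact_force: [0.0, -0.9, -0.7]
opening: 0.5
clock: 12.65
tool_pos: [0.4351, 0.3042, 0.1292]
eef_rot: [0.998, 0.063, -0.003, 0.002]
contact_force: [-0.8, -0.6, 1.1]
opening: 0.501
12.75 [0.43692454 0.30570361 0.13212652] [[ 0.992  0.125 -0.001]
 [ 0.125 -0.992 -0.001]
 [-0.001  0.001 -1.   ]] [-0.47333392  0.76475241 -0.37229402  1.93537776  0.51429955  0.53742107
 -1.07509967]
tip proj crop [235.38394242 192.58297198] at z.075 [205.95848898 232.48788394]
```

View pics/g4.png

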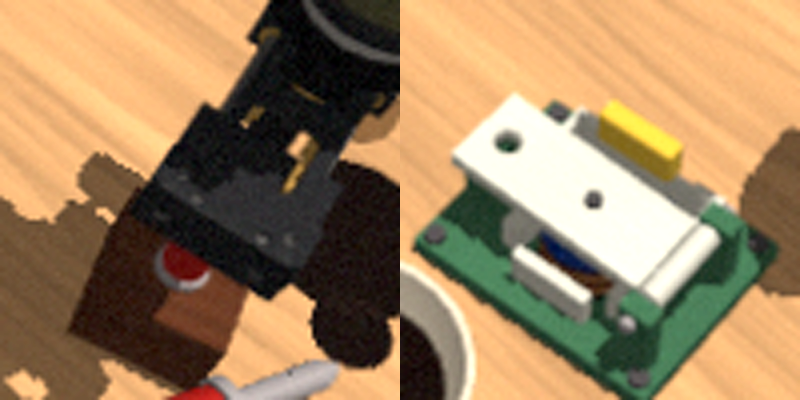

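The leaf is down and the gate is in. But something grey and red appears at crop (190-340,370-390), where nothing was before. I'll look before going on.

Run:
```python
from h import *
S,T,S3=load('scene4.pkl'),load('top4.pkl'),load('scene3.pkl')
c=lambda i,x,y,w,h,W,H:cv2.resize(i[y:y+h,x:x+w],(W,H),interpolation=cv2.INTER_CUBIC)
o=np.hstack([c(S['image'],440,230,160,240,400,600),np.vstack([c(T['image'],90,240,160,120,400,300),c(S3['image'],440,260,160,120,400,300)])])
cv2.imwrite('pics/g5.png',np.clip(o*1.7,0,255).astype('uint8')[:,:,::-1])
```

```text
(no output)
```

View pics/g5.png

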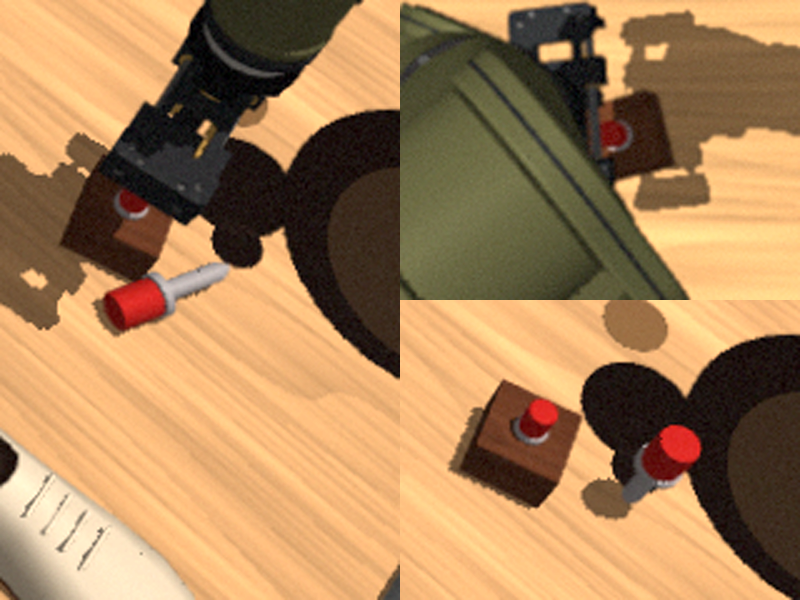

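Here the loose large pin, which stood at (549,320) in scene3, now lies on the bench at about scene (480-530,335-355). Our pin still stands in its block. I'll check whether it drifted earlier and where it lies.

Run:
```python
from h import *
for i in range(5):
  for n in('scene','top'):
    s=load(f'{n}{i}.pkl');H=cv2.cvtColor(s['image'],cv2.COLOR_RGB2HSV)
    m=((H[...,0]<8)|(H[...,0]>172))&(H[...,1]>150)&(H[...,2]>55)
    if n=='scene': m[:260]=0;m[:,:460]=0;m[:,620:]=0;m[400:]=0
    else: m[:260]=0;m[:,:100]=0;m[:,200:]=0;m[340:]=0
    k,l,st,ce=cv2.connectedComponentsWithStats(m.astype('uint8'))
    print(i,n,[(st[j].tolist(),ce[j].round(1).tolist()) for j in range(1,k) if st[j,4]>25])
S=load('scene4.pkl')
c=lambda u:onz(S,(440+u[0]/2.5,230+u[1]/2.5),.015)
for nm,u in(('knob end',(113,315)),('knob/flange',(163,290)),('tip',(225,266))): print(nm,c(u))
T=load('top0.pkl');print('big pin knob top at z .104',onz(T,(128.5,309.4),.104), 'shank foot in scene0',onz(load('scene0.pkl'),(531,337),0))
```

```text
0 scene [([490, 299, 14, 15, 123], [496.9, 304.9]), ([545, 310, 17, 16, 203], [552.7, 317.0])]
0 top [([167, 287, 12, 12, 107], [172.8, 292.8]), ([122, 303, 15, 14, 165], [128.8, 309.5])]
1 scene [([490, 299, 14, 16, 150], [496.6, 305.8]), ([545, 310, 17, 22, 248], [552.1, 319.0])]
1 top [([167, 288, 12, 11, 105], [172.9, 292.9]), ([122, 303, 15, 14, 170], [129.0, 309.5])]
2 scene [([488, 299, 16, 16, 173], [495.6, 306.6]), ([538, 310, 24, 22, 326], [550.1, 320.3])]
2 top [([167, 288, 14, 11, 115], [173.2, 292.9]), ([122, 303, 18, 14, 199], [130.2, 309.6])]
3 scene [([488, 299, 16, 16, 171], [495.7, 306.4]), ([538, 310, 23, 22, 310], [549.7, 320.4])]
3 top [([167, 288, 14, 11, 112], [173.2, 292.9]), ([122, 302, 19, 14, 200], [130.7, 308.6])]
4 scene [([488, 308, 11, 7, 33], [493.4, 311.7]), ([481, 341, 25, 21, 308], [494.8, 350.6])]
4 top [([170, 288, 11, 11, 84], [174.4, 292.9])]
knob end [0.51103674 0.35255714 0.015     ]
knob/flange [0.46308991 0.36910523 0.015     ]
tip [0.40699205 0.39394277 0.015     ]
big pin knob top at z .104 [0.39982368 0.39736033 0.104     ] shank foot in scene0 [0.39641708 0.39698281 0.        ]
```

The large pin's lean had already begun in top3 at 6.9 s (knob centroid 1 px off), when the hand was still over the jig 0.3 m away. It toppled by itself: the arm never came within 6 cm of it, and nothing was touched. It lies clear of the block, so I leave it. Now grasp our pin.

```bash
python3 -m pendant '[[[0,0,0],[0.002,0,0.02],0.5],[[0,0,0],[0.002,0,0.045],0.5],[[0,0,0],[0.002,0,0.065],0.5],[[0,0,0],[0.002,0,0.065],0.5],[[0,0,0],[0.002,0,0.065],0.3],[[0,0,0],[0.002,0,0.065],0.1],[[0,0,0],[0.002,0,0.065],0],[[0,0,0],[0.002,0,0.065],0],[[0,0,0],[0.002,0,0.065],0]]' 8
python3 - <<'E'
from h import *
st=r.get_state();print(st['tool_pos'],st['contact_force'],st['moment'],st['opening']*88,Rn.from_quat(st['eef_rot']).as_matrix().round(4))
E
```

```text
clock: 13.65
tool_pos: [0.4399, 0.3068, 0.069]
eef_rot: [0.998, 0.062, 0.001, -0.001]
contact_force: [-0.6, -0.4, 6.2]
opening: 0.27
[0.43989127 0.30678503 0.06896496] [-0.56421964 -0.35325784  6.23516717] [-0.13861347  0.14062566 -0.06074758] 23.76772275418844 [[ 0.9922  0.1246  0.0018]
 [ 0.1246 -0.9922  0.0013]
 [ 0.0019 -0.001  -1.    ]]
```

```bash
python3 -m pendant '[[[0,0,0],[0,0,0],0],[[0,0,0],[0,0,0],0],[[0,0,0],[0,0,-0.02],0],[[0,0,0],[0,0,-0.05],0],[[0,0,0],[0,0,-0.09],0],[[0,0,0],[0,0,-0.12],0],[[0,0,0],[0,0,-0.12],0]]' 50
python3 -m pendant '[[[0,0,0],[0.025,0.1,0],0],[[0,0,0],[0.105,0.406,0],0],[[0,0,0],[0.105,0.406,0],0],[[0,0,0],[0.105,0.406,0],0],[[0,0,0],[0.105,0.406,0],0],[[0,0,0],[0.105,0.406,0],0],[[0,0,0],[0.105,0.406,0],0],[[0,0,0],[0.105,0.406,0],0],[[0,0,0],[0.105,0.406,0],0],[[0,0,0],[0.105,0.406,0],0]]'
python3 -m pendant '[[[0,0,0],[0,0,0.015],0],[[0,0,0],[0,0,0.03],0],[[0,0,0],[0,0,0.03],0],[[0,0,0],[0,0,0.03],0]]'
python3 - <<'E'
from h import *; import pickle
r.snapshot('top')
for n in('scene','top'):
    s=snap(n,n+'5.png'); pickle.dump(s,open(n+'5.pkl','wb'))
st=r.get_state();print(st['clock'],st['tool_pos'],Rn.from_quat(st['eef_rot']).as_matrix().round(4),st['opening'])
S,T=load('scene5.pkl'),load('top5.pkl')
c=lambda i,x,y,k:cv2.resize(i[y:y+50,x:x+66],None,fx=12,fy=12,interpolation=cv2.INTER_CUBIC)
cv2.imwrite('pics/g6.png',np.clip(c(S['image'],278,205,12)*1.7,0,255).astype('uint8')[:,:,::-1])
f=lambda X:((proj(S,X)-[278,205]+.5)*12).round(1)
tp=st['tool_pos'];print('tip exp',f(tp-[0,0,.065]),'hole exp',f([.5945,-.0835,.07]),f([.5945,-.0835,.055]))
E
```

```text
clock: 14.35
tool_pos: [0.4411, 0.308, 0.1917]
eef_rot: [0.998, 0.062, 0.003, -0.002]
contact_force: [0.7, 0.6, -0.9]
opening: 0.26
clock: 15.35
tool_pos: [0.5939, -0.0888, 0.186]
eef_rot: [0.998, 0.059, -0.001, 0.001]
contact_force: [-0.6, 0.3, -1.1]
opening: 0.26
clock: 15.75
tool_pos: [0.5935, -0.0822, 0.1572]
eef_rot: [0.998, 0.063, -0.001, -0.0]
contact_force: [-0.2, -0.1, -1.3]
opening: 0.261
15.9 [ 0.59445926 -0.08293045  0.15829742] [[ 9.921e-01  1.254e-01  1.000e-03]
 [ 1.254e-01 -9.921e-01 -0.000e+00]
 [ 1.000e-03  2.000e-04 -1.000e+00]] 0.2575883968832983
tip exp [353.  286.6] hole exp [350.6 360.8] [350.6 408.2]
```

View pics/g6.png

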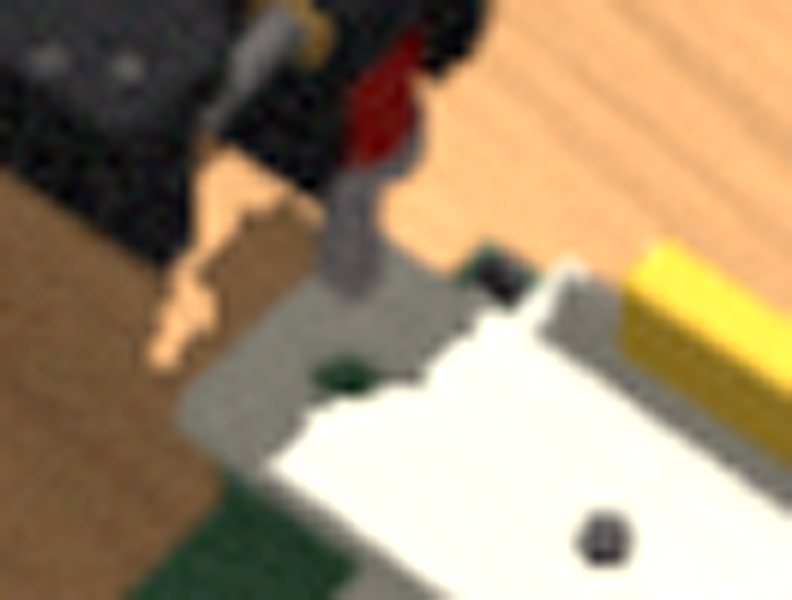

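Pin hangs vertical with its tip at crop (350,290), expected (353,287). Leaf hole's visible part is at (343,377), expected mouth centre (351,361). I'll refine the hole from the unshaded scene4/top4 pictures.

Run:
```python
from h import *
S,T=load('scene4.pkl'),load('top4.pkl')
for n,s,g in(('S',S,proj(S,[.5945,-.0835,.07])),('T',T,proj(T,[.5945,-.0835,.07]))):
    x,y=int(g[0]),int(g[1]);p=s['image'][y-6:y+8,x-7:x+9].astype(int).sum(2)//3;print(n,g,x-7,y-6);print(p)
    big=cv2.resize(s['image'][y-7:y+8,x-8:x+9].astype('f').mean(2),None,fx=8,fy=8,interpolation=cv2.INTER_CUBIC)
    for th in(90,110,125):
        k,l,st,ce=cv2.connectedComponentsWithStats((big<th).astype('uint8'))
        for j in range(1,k):
            if 300<st[j,4]<4000:
                u=(ce[j]+.5)/8-.5+[x-8,y-7]; print(th,st[j]/8,u,onz(s,u,.07))
```

```text
S [306.71828817 234.5686771 ] 299 228
[[113 113 113 120 140 153 154 155 154 155 156 157 155 155 155 150]
 [110 115 125 139 153 157 156 157 157 155 156 156 158 156 155 155]
 [114 130 147 152 155 156 157 156 157 156 155 154 155 156 156 158]
 [128 147 156 155 155 153 149 149 150 154 156 155 154 154 155 157]
 [149 156 156 155 154 145 133 117 121 133 142 150 155 155 154 154]
 [155 155 156 154 141 117  96  78  79  93 113 138 157 156 154 155]
 [155 154 156 151 125  82  65  55  56  67  86 123 149 155 155 153]
 [155 154 153 147 113  57  44  34  39  45  65 108 146 156 156 154]
 [154 154 154 150 124  57  32  38  28  28  61 116 151 153 153 153]
 [155 154 153 154 144 109  67  45  23  49  97 138 154 152 154 152]
 [155 154 152 153 153 146 130 122 117 126 139 150 153 154 153 154]
 [153 153 154 153 154 153 152 152 151 155 151 152 154 155 154 153]
 [155 153 154 153 153 154 152 154 154 153 151 154 153 153 153 153]
 [154 154 154 153 151 152 154 152 153 152 152 152 155 153 151 152]]
90 [  5.875   6.125   6.25    5.125 195.   ] [306.52732372 235.25264423] [ 0.5960782  -0.08242868  0.07      ]
110 [  5.5  
[... 1037 characters left out ...]
 170 172 175 169 157 125 107 109 113 146 174 177 176 178 169]
 [171 174 174 175 177 173 169 160 162 165 174 177 176 176 179 171]
 [174 173 173 173 173 176 177 173 175 176 176 175 173 176 177 175]
 [172 171 173 172 173 172 173 173 174 175 174 174 171 176 177 175]]
90 [  6.125   5.625   5.75    5.625 205.25 ] [346.53067905 226.03007004] [ 0.59407503 -0.08392379  0.07      ]
110 [  5.75    5.375   6.5     6.125 254.25 ] [346.52028024 225.9994469 ] [ 0.59414638 -0.08390068  0.07      ]
125 [15.75  0.    1.25  5.75 39.5 ] [354.03639241 219.91732595] [ 0.60837457 -0.101244    0.07      ]
125 [  5.5     5.125   7.      6.625 294.5  ] [346.50774618 225.99182937] [ 0.59416411 -0.0838722   0.07      ]
```

Hole estimate averages (0.595,-0.083) and the TCP is there within 0.5 mm. Lower in.

```bash
python3 -m pendant '[[[0,0,0],[0,0,0.012],0],[[0,0,0],[0,0,0.018],0],[[0,0,0],[0,0,0.022],0],[[0,0,0],[0,0,0.026],0],[[0,0,0],[0,0,0.03],0],[[0,0,0],[0,0,0.033],0],[[0,0,0],[0,0,0.033],0]]'
```

```text
clock: 16.6
tool_pos: [0.5939, -0.0835, 0.1243]
eef_rot: [0.998, 0.063, -0.0, 0.0]
contact_force: [0.3, -0.1, -1.1]
opening: 0.259
```

```bash
python3 -m pendant '[[[0,0,0],[0.0005,0,0.004],0],[[0,0,0],[0.0005,0,0.008],0],[[0,0,0],[0.0005,0,0.012],0],[[0,0,0],[0.0005,0,0.016],0],[[0,0,0],[0.0005,0,0.016],0]]'
```

```text
clock: 17.1
tool_pos: [0.5941, -0.0834, 0.108]
eef_rot: [0.998, 0.063, -0.001, 0.0]
contact_force: [-0.3, -0.0, -0.6]
opening: 0.261
```

Tip at 0.043, inside the pedestal with no force. Go on to the flange.

```bash
python3 -m pendant '[[[0,0,0],[0,0,0.005],0],[[0,0,0],[0,0,0.01],0],[[0,0,0],[0,0,0.015],0],[[0,0,0],[0,0,0.019],0],[[0,0,0],[0,0,0.022],0],[[0,0,0],[0,0,0.022],0]]'
python3 -m pendant '[[[0,0,0],[0,0,0.002],0],[[0,0,0],[0,0,0.004],0],[[0,0,0],[0,0,0.004],0]]' 60
```

```text
clock: 17.7
tool_pos: [0.5945, -0.0837, 0.0866]
eef_rot: [0.998, 0.062, -0.0, 0.0]
contact_force: [-1.1, -0.4, 1.6]
opening: 0.259
clock: 18.0
tool_pos: [0.5946, -0.084, 0.084]
eef_rot: [0.998, 0.062, 0.0, 0.001]
contact_force: [-3.6, -1.0, 11.3]
opening: 0.257
```

```bash
python3 -m pendant '[[[0,0,0],[0,0,0.002],0],[[0,0,0],[0,0,0.003],0],[[0,0,0],[0,0,0.003],0],[[0,0,0],[0,0,0.003],0],[[0,0,0],[0,0,0.003],0],[[0,0,0],[0,0,0.003],0]]' 60
python3 - <<'E'
from h import *; import pickle
s=snap('scene','scene6.png');s2=snap('scene');st=r.get_state();print(st['clock'],st['tool_pos'],st['contact_force'],st['opening'])
a,b=load('scene4.pkl')['image'],s2['image']
c=lambda i:cv2.resize(i[195:295,265:385],(600,500),interpolation=cv2.INTER_CUBIC)
cv2.imwrite('pics/g7.png',np.clip(c(b)*1.7,0,255).astype('uint8')[:,:,::-1])
E
```

```text
clock: 18.6
tool_pos: [0.5947, -0.084, 0.0837]
eef_rot: [0.998, 0.062, 0.001, 0.001]
contact_force: [-8.6, -2.4, 31.0]
opening: 0.258
18.7 [ 0.59465245 -0.08400285  0.08368162] [-9.09629489 -1.12261939 31.74034277] 0.2576701027741633
```

View pics/g7.png

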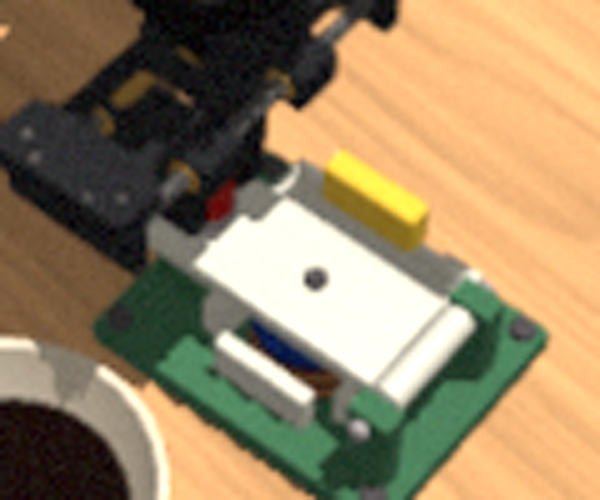

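The red knob (crop (220,200)) is in the hand, the leaf is level and the gate grip is up at (375,200). Going from 11 to 31 N moved the hand only 0.3 mm, so it is on the hard stop at z 0.084 (fully in). Ease to about 24 N and hand in.

```bash
python3 -m pendant '[[[0,0,0],[0,0,-0.001],0],[[0,0,0],[0,0,-0.001],0],[[0,0,0],[0,0,-0.001],0]]' 60
python3 - <<'E'
from h import *
st=r.get_state();print(st['clock'],st['tool_pos'],st['contact_force'],st['opening']); r.finish_job()
E
```

```text
clock: 19.0
tool_pos: [0.5946, -0.084, 0.0838]
eef_rot: [0.998, 0.062, 0.0, 0.001]
contact_force: [-7.4, -1.0, 24.5]
opening: 0.255
19.0 [ 0.59462364 -0.08397584  0.08378911] [-7.35136716 -0.98244543 24.54876591] 0.25482634435505785
the job is handed in; nothing more can be done
```

The job is handed in at 19.0 s of the 66 s allowed. The yellow gate is seated in the grooves, the leaf is folded shut, and the smaller red-knobbed pin is pushed all the way through. The hand is still gripping the knob and pressing it down with about 24 N.

**Last checks**
- **Pin and leaf:** the tool stood at z 0.0838, against 0.084 expected for fully in. Raising the push from 11 to 31 N moved it only 0.3 mm, so it is on the hard stop.
- **Gate:** it seated at z 0.0759, against 0.076 expected. Its grip appeared in the picture where it should be.
- **Final picture:** the leaf looks level, but the hand hides the pin's flange, so its seating rests on the height and force readings only.

**What disagreed**
- **Large loose pin:** this look-alike, which was standing near the pin block, toppled during the job and lies beside the block. A 1-pixel lean showed at about 6.9 s, while the hand was still over the jig. By my measurements the hand stayed about 4 cm or more from it, so I believe it fell by itself. I did not see it fall and left it lying.
- **Cameras:** the two views differed by 1 to 4 mm. I averaged them, and both insertions met no side resistance until they seated.

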